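# Set the brass scale bar against the comparator's sprung spindle

### The arm

A 6-joint arm with a two-finger parallel gripper is mounted at the origin on the work surface. World frame = base frame: x ahead of the robot, y to its left, z up, the work surface at z = 0. Lengths are in m, angles in rad, forces in N, time in s.
With the tool pointing down it reaches from about 0.3 to 0.775 m from the base axis. Payload 14.6 kg.
Tool frame: the origin (TCP) lies on the centre line of the jaws, within the pads' length; the fingertips stand 19 mm ahead of it and the grasp point (between the pads) is the TCP; z points along the fingers, y is the direction in which the jaws open and shut (so a half turn about z gives the same grasp; the last joint's range is limited). The gripper opens to 94 mm and grips with 3 to 60 N. Pads are 16 mm wide; open, the fingers measure 119 mm over their backs; the gripper's body (75 mm by 177 mm) begins 78 mm behind the grasp point.
Start: joints at [-1.324, 0.3, 1.521, -0, 1.321, -0.067], TCP at [0.17, -0.523, 0.204] pointing down, gripper open.
Joint ranges: [-3.03, 3.03], [-0.79, 2.21], [0.23, 2.52], [-1.04, 4.18], [0, 3.07], [-2.55, 2.55]. Speed limits (rad/s): [2.22, 2.22, 2.57, 3.14, 3.14, 3.14].

### API

Orientations are given as [roll, pitch, yaw] about the fixed x, y, z axes, in that order (R = Rz(yaw) Ry(pitch) Rx(roll)).
In Python, from station import ctrl gives the robot as it stands. The module is installed in compiled form; this text tells all that it offers.
- The arm moves only by the shell command python3 -m creep 'ROWS' [FORCE]. ROWS is a JSON object of lists of equal length, an entry for each row: "translation": the shift along the world's x, y, z in mm, a list of three; "yaw": the turn about the world's z in rad; "gripper": the closure in counts, from 0 (fully open) to 255 (shut). A call has 1 to 5 rows; each row is the pose to reach, as a shift and turn from the pose measured when the call began; what a row does not reach only later rows make up. A row lasts 1/12 s, in which the tool goes at most 41.7 mm and 7.16 degrees, less where a joint would pass 70% of its speed; a pose out of reach is approached as far as the arm can. A call with a gripper value outside its range is refused whole. The fingers move at their own pace and stop on an object; FORCE is the grip in N (left out, the last holds). Time passes only in rows, so rows that repeat a pose let the fingers close. It gives the time, the measured TCP pose, the force and the opening at its end, in the units of the state.
- ctrl.get_obs(): the state, without advancing time (a new reading comes with each control period).
- ctrl.camera(name): name is "side" or "top"; returns a dict with "pixels" (400x640x3 uint8, red, green, blue), "depth" (400x640 float32, m along the optical axis (not along the pixel's ray), 0 where there is no reading), "fx", "fy", "cx", "cy" (pixels), "dist" ([k1, k2, p1, p2, k3] as OpenCV has them; the pictures are not rectified), "R" (3x3) and "t" (3): a world point X has camera coordinates R X + t. Camera axes: x right, y down, z forward; pixel columns grow to the right and rows downward; lengths in m; the calibration is good to about 2 mm. A picture is of the moment at which its call begins.
- ctrl.hand_in(): hands the job in, once; it reports no verdict.
The state is a dict: "time_s": time; "qpos": joint angles; "joint_vel": joint speeds; "tau": joint torques, N m; "ee_pos": TCP position; "eef_rot": TCP orientation; "force": force on the tool from outside, world axes, zero at the start; "moment": the same for the moment, N m; "grip_width": finger opening in m.
Only numpy, scipy, OpenCV 4.12 (cv2) and the standard library are available. Lean on these libraries where they do the work, as an engineer would, in place of code of your own. Each camera call takes 0.05 s, during which the arm holds its last target. There are 200 camera calls.

### The job

Pick up the brass scale bar by its black knob and lay it on the bed of the grey bench comparator, one long side flush along the blue fence and its end still clear of the sprung spindle. Then slide it along the fence so that its end pushes the spindle in until the bar is firmly against both red stops, without ramming them, and keep it pressed there: the program finishes while the gripper is still holding the bar against the spring. Leave the glassware, weights and bottles around it where they stand.

Things in the scene. Friction and masses are not known exactly. Their poses are not given: they have to be found in the camera images.
- comparator: Bench comparator fixed to the bench: grey plate 225 x 100 x 10 mm, its upper face (10 mm above the bench) is the slick bed. Origin on the bench under the lane for the bar; x axis along the lane to the spindle, y to the fence, z up. Plate spans x -105 to 120, y -55 to 45 mm. Black head 40 x 56 mm at x 80 to 120 mm, top 46 mm above the bench.
- fence (a point): Middle of the blue fence's inner face, at its top: comparator x = -17, y = 15, z = 22 mm. The fence is straight, parallel to the comparator's x axis, from x = -100 to 65 mm, 14 mm wide and 12 mm high above the bed. Bed and fence are slick sliding faces (friction about 0.2).
- seat (a point): Point on the bed where the bar's origin (centre of its underside) is when the bar lies flush to the fence and against both stops: comparator x = 10, y = 0, z = 10 mm. Flush but still clear of the spindle, the bar's origin is at y = 0 and x below -2 mm.
- stops: Two fixed red stop lugs on the head, one either side of the spindle (each 7 mm wide, 16 mm high, centred at y = -10.5 and 10.5 mm of the comparator). Origin midway between them, in the plane of their faces, which face the bar: comparator x = 70 mm, 18 mm above the bench.
- spindle (a joint): Travel of the sprung steel spindle (8 mm round rod, on the centre line of the lane, 19 mm above the bench): 0 out, grows as it is pushed in towards the head, in m. It takes 3 N to start, 0.3 N more per mm; at 0.012 m (6.6 N) its end is level with the red stops, so the bar meets them. Springs back when let go.
- spindle_tip (a point): Centre of the spindle's end face; with the spindle out it lies at comparator x = 58 mm, 12 mm in front of the faces of the stops.
- bar: Loose brass scale bar 120 x 30 x 18 mm (x, y, z) with black graduation lines on top and a black round knob in the middle; about 0.3 kg. Origin at the centre of its underside, x along its length, z up. It is the same either way round. Starts flat on the bench.
- knob (a point): Grip point on the axis of the bar's knob, 42 mm above the bar's underside. The knob is an upright cylinder 24 mm across and 36 mm tall, from 18 to 54 mm above the underside.
- vial: Small white-capped glass vial, 24 mm across, 50 mm tall, beside the comparator; origin at its foot. Leave it.
- weight_large: Brass weight with a small head, 32 mm across, 44 mm tall, beside the comparator; origin at its foot. Leave it.
- weight_small: Steel weight, 24 mm across, 34 mm tall; origin at its foot. Leave it.
- amber_jar: Amber jar with black cap, 48 mm across, 75 mm tall; origin at its foot. Leave it.
- beaker: Glass beaker, 68 mm across, 85 mm tall; origin at its foot. Leave it.
- dish: White dish, 90 mm across, 15 mm tall; origin at its foot. Leave it.
- reagent: White reagent bottle with blue cap, 64 mm across, 150 mm tall; origin at its foot. Leave it.
There are look-alikes about, which are no part of the job. Of the things that look like the bar, the smallest one is meant.

How it is judged:
By the outcome, as a careful person would: the job done as asked, in the order asked, and still so for the second after the job is handed in, while the arm keeps its last pose, push and grip.
It also fails if it takes over 54 s, if anything falls off the work surface, if the arm or the gripper's body presses on something with over 40 N, if the wrist force passes 120 N, or if a joint passes its speed limit or range.

## Working session

There is one attempt and no reset: what is moved stays moved. The work goes in short steps, Python scripts to look and compute and a shell command to move; the robot and the scene stay as the last step left them, time stands still between calls to the robot, and variables do not carry over. Pictures are saved under pics/ and viewed, about 8 in all and at most 12, crops included, and the job is handed in when it is done.

```bash
mkdir -p pics
cat > h.py <<'E'
import numpy as np, cv2
from station import ctrl
def cam(n):
    c=ctrl.camera(n); c['K']=np.array([[c['fx'],0,c['cx']],[0,c['fy'],c['cy']],[0,0,1]]);c['R']=np.array(c['R']);c['t']=np.array(c['t']);c['dist']=np.array(c['dist'],float);return c
def save(c,name,crop=None,s=1):
    p=c['pixels'][:,:,::-1]
    if crop: x0,y0,x1,y1=crop;p=p[y0:y1,x0:x1]
    cv2.imwrite('pics/'+name,cv2.resize(p,None,fx=s,fy=s,interpolation=cv2.INTER_CUBIC))
def plane(c,uv,z):
    n=cv2.undistortPoints(np.array(uv,float).reshape(-1,1,2),c['K'],c['dist']).reshape(-1,2)
    d=np.c_[n,np.ones(len(n))]@c['R']; o=-c['R'].T@c['t']
    return o+d*((z-o[2])/d[:,2])[:,None]
def proj(c,X):
    return cv2.projectPoints(np.array(X,float).reshape(-1,1,3),cv2.Rodrigues(c['R'])[0],c['t'],c['K'],c['dist'])[0].reshape(-1,2)
E
python3 - <<'E'
from h import *
for n in('top','side'):
    c=cam(n);save(c,n+'0.png',s=1.25);print(n,-c['R'].T@c['t'],c['R'][2],c['fx'])
print(ctrl.get_obs())
E
```

```text
top [0.45906506 0.09982659 1.23621892] [ 0.11771623  0.01695666 -0.99290249] 457.82649127263306
side [ 0.54265863 -0.53290552  0.79492977] [ 0.05220811  0.64223964 -0.76472385] 382.8699232121479
{'time_s': 0.1, 'qpos': array([-1.32359300e+00,  3.00388401e-01,  1.52152935e+00,  2.31579525e-05,
        1.32069927e+00, -6.66098211e-02]), 'joint_vel': array([ 3.33011440e-04, -6.03626175e-04, -3.38554171e-04,  5.12011005e-05,
       -1.45075407e-04, -1.83031797e-04]), 'tau': array([-1.44399968e-03, -5.32654345e+01, -3.53286445e+01,  7.09199044e-02,
        2.35351530e-02, -6.72946840e-05]), 'ee_pos': array([ 0.16971715, -0.52290667,  0.20375358]), 'eef_rot': array([-3.14057205e+00, -9.05641089e-05,  3.13807359e-01]), 'force': array([-0.0113188 , -0.61079688, -0.55266698]), 'moment': array([-0.01669156,  0.01720904,  0.02333017]), 'grip_width': 0.09392397562983397}
```

View pics/top0.png

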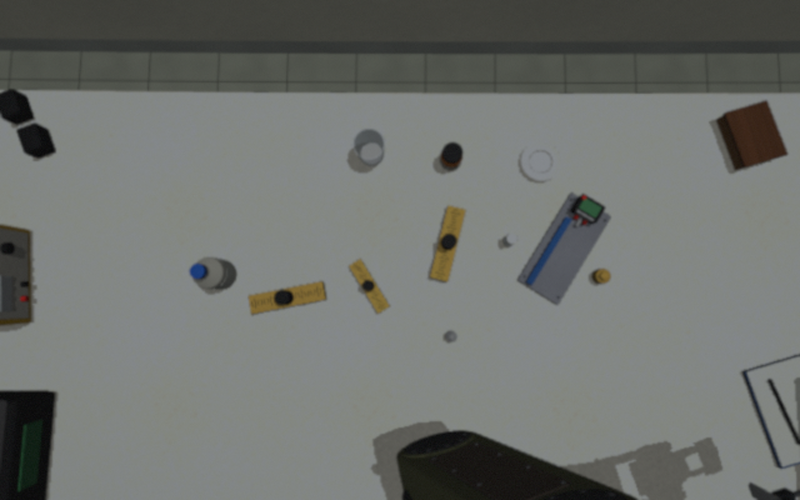

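View pics/side0.png

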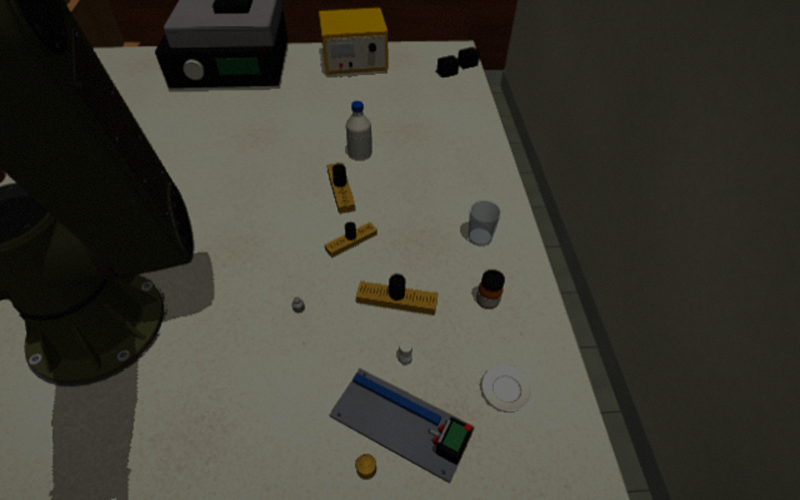

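The pictures show three bars. The smallest is at about (368,286) in the top view (scaled 1.25). The comparator is at (565,248) with its head at the upper right and its blue fence on the left. The vial is at (509,240) and the brass weight at (601,276).

```bash
cat >> h.py <<'E'
def blobs(m,amin=20):
    n,l,s,ce=cv2.connectedComponentsWithStats(m.astype(np.uint8))
    return [(s[i,4],ce[i],np.argwhere(l==i)[:,::-1]) for i in range(1,n) if s[i,4]>=amin]
def hsv(c): return [x.astype(int) for x in cv2.split(cv2.cvtColor(c['pixels'],cv2.COLOR_RGB2HSV))]
def axis(P):
    q=P[:,:2];m=q.mean(0);u,s,v=np.linalg.svd(q-m,full_matrices=False);return m,np.arctan2(v[0,1],v[0,0])%np.pi
E
python3 - <<'E'
from h import *
for n in('top','side'):
    c=cam(n);H,S,V=hsv(c)
    for nm,m,z,am in(('brass',(H>12)&(H<32)&(S>110)&(V>90),.018,60),('blue',(H>100)&(H<125)&(S>120)&(V>60),.022,60),('red',((H<8)|(H>172))&(S>150)&(V>80),.026,3),('grey',(H>95)&(H<135)&(S>15)&(S<110)&(V>50)&(V<140),.010,500),('black',(V<50),.054,25)):
        for a,ce,p in blobs(m,am):
            if a>4000 and nm!='grey': continue
            P=plane(c,p,z);mm,an=axis(P)
            if not(.2<mm[0]<.8 and abs(mm[1])<.5): continue
            r=cv2.minAreaRect((P[:,:2]*1000).astype(np.float32))
            print(n,nm,a,ce.round(1),'mean',(mm*1000).round(1),'ax',round(an,3),'rect',np.round(r[0],1),np.round(r[1],1),round(r[2],1))
E
```

```text
top brass 311 [361.8 177.1] mean [631.3  16.5] ax 2.835 rect [626.6  17.5] [37.  71.1] 76.1
top brass 332 [353.7 211.4] mean [538.9  38. ] ax 2.8 rect [543.5  37.9] [36.6 73.1] 76.1
top brass 176 [288.3 217.5] mean [521.  211.8] ax 0.674 rect [516.  209.3] [57.8 27.2] 33.0
top brass 82 [482.  220.2] mean [ 519.3 -299.7] ax 1.308 rect [ 518.6 -299.7] [23.7 26.3] 0.7
top brass 364 [245.7 234.6] mean [474.6 323.8] ax 1.787 rect [473.5 328.6] [36.4 80.5] 11.9
top brass 186 [301.6 239.2] mean [464.  175.4] ax 0.531 rect [465.4 176.5] [51.  26.8] 33.0
top brass 286 [210.2 241.7] mean [454.9 417.3] ax 1.715 rect [457.  410.3] [36.8 69.2] 12.8
top blue 298 [438.6 200. ] mean [ 571.4 -186.3] ax 2.583 rect [ 571.1 -186.4] [ 13.  164.4] 58.2
top red 7 [466.9 157.7] mean [ 684.8 -262.1] ax 2.143 rect [ 684.  -262.4] [5.3 5.6] 88.6
top red 4 [460.5 173.5] mean [ 642.1 -244.3] ax 2.626 rect [ 642.1 -244.3] [2.6 2.8] 88.7
top grey 2305 [450.2 202.9] mean [ 565.2 -219.8] ax 2.58 rect [ 578.1 -222.9] [ 97.6 221.8] 58.0
top black 207 [361.1 122.9] mean [770.5  20.9] ax 2.819 rect [770.4  22.6] [43.3 3
[... 1919 characters left out ...]
ct [763.9  10.1] [95.8 43.9] 66.0
side black 247 [317.  229.5] mean [583.   22.3] ax 1.48 rect [581.9  22.8] [63.5 31.2] 86.1
side black 219 [316.1 244.3] mean [578.  -21.1] ax 2.9 rect [577.  -20.8] [  9.9 148.7] 76.1
side black 29 [239.2 246.9] mean [399.4 -19.3] ax 0.427 rect [399.8 -18.8] [18.5 13.5] 26.2
side black 216 [315.7 321.8] mean [ 566.1 -210.6] ax 2.592 rect [ 565.7 -210.4] [ 12.8 157.9] 61.2
side black 151 [314.4 360.3] mean [ 558.9 -287. ] ax 2.586 rect [ 550.9 -282.2] [  3.1 207.7] 58.3
side black 499 [360.7 354.3] mean [ 649.6 -281.1] ax 0.985 rect [ 649.9 -273.7] [66.2 50.7] 57.4
side black 45 [293.8 379.4] mean [ 520.4 -320.1] ax 0.146 rect [ 519.8 -318.9] [26.5 11.7] 8.5
```

The measurements from the two views agree:

| Item | x (mm) | y (mm) | Yaw (rad) |
|---|---|---|---|
| Bar | 492 | 193 | 0.57 |
| Comparator origin | 574 | -214.4 | -0.557 |

I'll grip with the jaws along the bar, which means tool yaw 2.14 at the pick and 1.01 at the placing. First I go above the bar.

```bash
python3 -m creep '{"translation":[[16,36,0],[32,72,0],[48,108,0],[64,144,0],[80,180,0]],"yaw":[0.09,0.18,0.27,0.36,0.46],"gripper":[0,0,0,0,0]}' 40
python3 -m creep '{"translation":[[16,36,0],[32,72,0],[48,108,0],[64,144,0],[80,180,0]],"yaw":[0.09,0.18,0.27,0.36,0.46],"gripper":[0,0,0,0,0]}'
```

```text
time_s: 0.62
ee_pos: [0.2499, -0.3412, 0.2037]
eef_rot: [-3.141, -0.0, 0.778]
force: [0.9, -0.3, 0.7]
grip_width: 0.0941
time_s: 1.03
ee_pos: [0.3301, -0.1594, 0.2039]
eef_rot: [-3.141, -0.0, 1.242]
force: [-0.0, -0.4, -0.4]
grip_width: 0.0941
```

Tracking is good. 162 mm in x, 352 mm in y and 0.9 rad of yaw remain.

```bash
python3 -m creep '{"translation":[[16,36,0],[32,72,0],[48,108,0],[64,144,0],[80,180,0]],"yaw":[0.09,0.18,0.27,0.36,0.45],"gripper":[0,0,0,0,0]}'
python3 -m creep '{"translation":[[16,34,0],[32,69,0],[48,103,0],[64,138,0],[81,172,0]],"yaw":[0.09,0.18,0.27,0.36,0.45],"gripper":[0,0,0,0,0]}'
python3 - <<'E'
from h import *
c=cam('top');s=cam('side');print(ctrl.get_obs()['ee_pos'],ctrl.get_obs()['eef_rot'])
a=c['pixels'][170:290,220:370];b=s['pixels'][110:230,200:350]
cv2.imwrite('pics/a1.png',cv2.resize(np.hstack([a,b])[:,:,::-1],None,fx=2.6,fy=2.6,interpolation=cv2.INTER_CUBIC))
E
```

```text
time_s: 1.45
ee_pos: [0.4104, 0.0228, 0.2041]
eef_rot: [3.141, 0.0, 1.696]
force: [0.0, -1.4, 0.6]
grip_width: 0.0939
time_s: 1.87
ee_pos: [0.4917, 0.1969, 0.2039]
eef_rot: [3.141, 0.0, 2.151]
force: [1.1, -0.9, 0.2]
grip_width: 0.0939
[0.49218266 0.19832933 0.20302872] [-3.14108227e+00 -5.85607125e-04  2.15324184e+00]
```

View pics/a1.png

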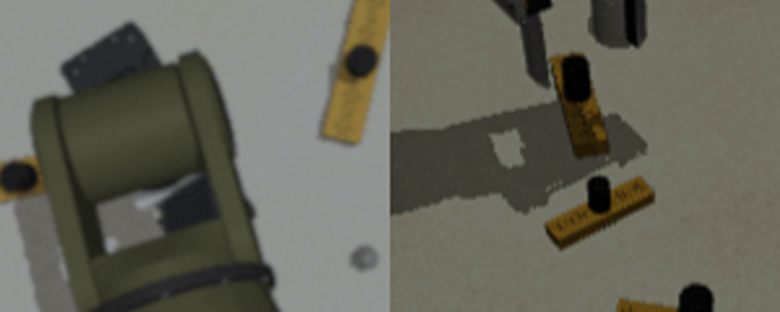

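The arm hides the bar in the top view. The side view shows the jaws above and behind the small bar, whose knob is at about (280,185) as before, so I correct y and descend.

```bash
python3 -m creep '{"translation":[[0,-5,-25],[0,-5,-55],[0,-5,-90],[0,-5,-115],[0,-5,-130]],"yaw":[-0.012,-0.012,-0.012,-0.012,-0.012],"gripper":[0,0,0,0,0]}'
python3 -m creep '{"translation":[[0,0,-15],[0,0,-28],[0,0,-29],[0,0,-29],[0,0,-29]],"yaw":[0,0,0,0,0],"gripper":[0,0,0,60,100]}'
python3 - <<'E'
from h import *
s=cam('side');o=ctrl.get_obs();print(o['ee_pos'],o['eef_rot'],o['grip_width'])
save(s,'a2.png',(200,110,380,230),4)
E
```

```text
time_s: 2.38
ee_pos: [0.4907, 0.1922, 0.0701]
eef_rot: [-3.137, -0.001, 2.14]
force: [0.1, -0.4, 0.6]
grip_width: 0.0942
time_s: 2.8
ee_pos: [0.4911, 0.1921, 0.042]
eef_rot: [-3.138, -0.001, 2.139]
force: [-0.1, -0.2, -0.0]
grip_width: 0.0839
[0.49117412 0.19221613 0.04222136] [-3.13900026e+00 -1.05587031e-03  2.13940564e+00] 0.07967816584270683
```

View pics/a2.png

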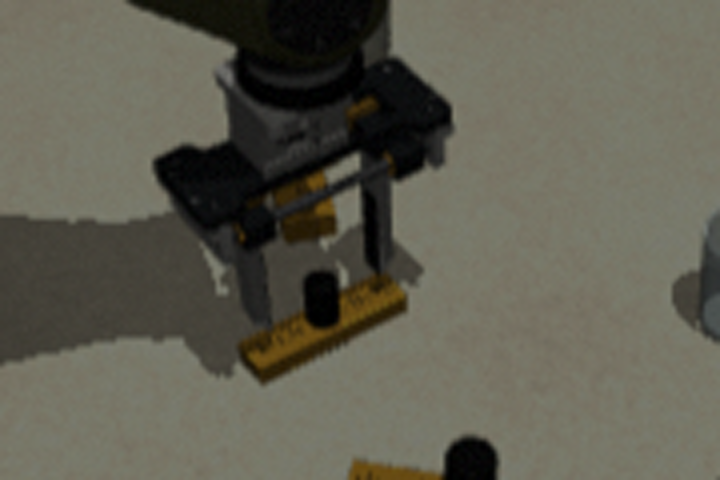

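The jaws straddle the knob at picture (320,298), in line with the bar. I close and lift.

```bash
python3 -m creep '{"translation":[[0,0,0],[0,0,0],[0,0,0],[0,0,0],[0,0,0]],"yaw":[0,0,0,0,0],"gripper":[255,255,255,255,255]}' 45
python3 -m creep '{"translation":[[0,0,0],[0,0,0],[0,0,0],[0,0,0],[0,0,0]],"yaw":[0,0,0,0,0],"gripper":[255,255,255,255,255]}'
python3 -m creep '{"translation":[[0,0,10],[0,0,30],[0,0,55],[0,0,75],[0,0,80]],"yaw":[0,0,0,0,0],"gripper":[255,255,255,255,255]}'
```

```text
time_s: 3.27
ee_pos: [0.4912, 0.1922, 0.0423]
eef_rot: [-3.139, -0.001, 2.139]
force: [-0.2, -0.1, -0.2]
grip_width: 0.0467
time_s: 3.68
ee_pos: [0.4913, 0.1923, 0.0424]
eef_rot: [-3.139, -0.001, 2.139]
force: [0.8, 0.1, -0.8]
grip_width: 0.0216
time_s: 4.1
ee_pos: [0.4923, 0.1926, 0.1259]
eef_rot: [3.14, 0.0, 2.139]
force: [0.0, 0.0, -1.9]
grip_width: 0.0216
```

```bash
python3 -m creep '{"translation":[[3,-20,15],[8,-55,22],[13,-90,25],[18,-125,25],[23,-160,25]],"yaw":[-0.09,-0.18,-0.28,-0.38,-0.48],"gripper":[255,255,255,255,255]}'
python3 -m creep '{"translation":[[5,-35,0],[10,-70,0],[15,-105,0],[20,-140,0],[25,-170,0]],"yaw":[-0.1,-0.2,-0.3,-0.4,-0.48],"gripper":[255,255,255,255,255]}'
python3 -m creep '{"translation":[[4,-30,0],[8,-55,0],[9,-66,0],[9,-69,0],[9,-69,0]],"yaw":[-0.1,-0.15,-0.167,-0.167,-0.167],"gripper":[255,255,255,255,255]}'
python3 - <<'E'
from h import *
c=cam('top');s=cam('side');print(ctrl.get_obs()['ee_pos'],ctrl.get_obs()['eef_rot'])
a=c['pixels'][120:270,370:520];b=s['pixels'][250:400,230:380]
cv2.imwrite('pics/a3.png',cv2.resize(np.hstack([a,b])[:,:,::-1],None,fx=2.6,fy=2.6,interpolation=cv2.INTER_CUBIC))
E
```

```text
time_s: 4.52
ee_pos: [0.515, 0.0311, 0.1506]
eef_rot: [3.14, 0.0, 1.655]
force: [1.3, 0.6, -3.0]
grip_width: 0.0218
time_s: 4.93
ee_pos: [0.5395, -0.1411, 0.1499]
eef_rot: [3.141, 0.0, 1.169]
force: [0.3, 1.0, -2.8]
grip_width: 0.0216
time_s: 5.35
ee_pos: [0.5481, -0.21, 0.1492]
eef_rot: [-3.141, 0.0, 1.003]
force: [1.2, 0.2, -2.3]
grip_width: 0.0217
[ 0.54834643 -0.20889445  0.14963571] [-3.14120342e+00  2.57610133e-04  1.00398899e+00]
```

View pics/a3.png

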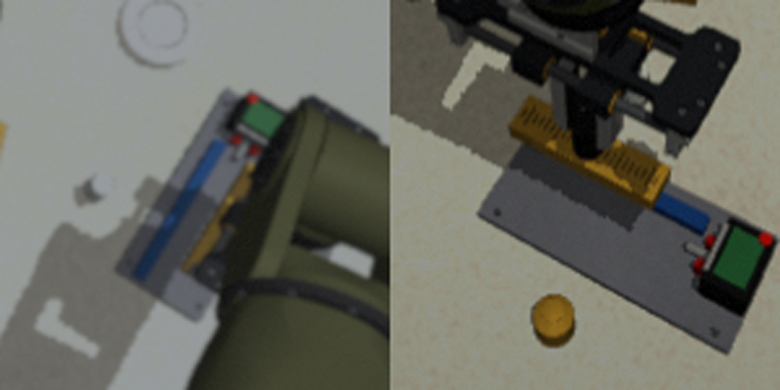

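The bar is held level over the bed: side view, bar from (510,125) to (665,185) in the picture, fence behind it. Now I measure the bar in the hand by depth.

```bash
cat >> h.py <<'E'
CO=np.array([574.2,-214.4]);CY=-0.557
def cf(xy):  # world mm -> comparator mm
    r=np.array([[np.cos(CY),np.sin(CY)],[-np.sin(CY),np.cos(CY)]]);return (np.asarray(xy)-CO)@r.T
def pts(c,p):
    n=cv2.undistortPoints(p.astype(float).reshape(-1,1,2),c['K'],c['dist']).reshape(-1,2)
    d=c['depth'][p[:,1],p[:,0]];return ((np.c_[n,np.ones(len(n))]*d[:,None]-c['t'])@c['R']*1000)[d>0]
def barlook(c):
    H,S,V=hsv(c);o=ctrl.get_obs();u=proj(c,o['ee_pos'])[0]
    m=np.zeros(H.shape,bool);m[(H>12)&(H<32)&(S>110)&(V>60)]=1
    yy,xx=np.mgrid[:400,:640];m&=np.hypot(xx-u[0],yy-u[1])<60
    z0=o['ee_pos'][2]*1000-24
    P=np.vstack([pts(c,p) for a,ce,p in blobs(m,8)]);P=P[np.abs(P[:,2]-z0)<5]
    r=cv2.minAreaRect(P[:,:2].astype(np.float32))
    return o,P,r
E
python3 - <<'E'
from h import *
s=cam('side');o,P,r=barlook(s)
print(len(P),'z',np.percentile(P[:,2],[10,50,90]).round(1),o['ee_pos'][2]*1000-24,'rect',r,'comp',cf(r[0]),'tcp comp',cf(o['ee_pos'][:2]*1000),o['eef_rot'])
E
```

```text
636 z [123.5 125.1 126.7] 125.82049987644228 rect ((548.4345703125, -208.68338012695312), (30.517810821533203, 119.26241302490234), 57.52391052246094) comp [-24.89289804  -8.7681661 ] tcp comp [-24.81507878  -8.84365853] [-3.14155467e+00  2.77995244e-04  1.00415911e+00]
```

The bar is centred on the TCP, 0.01 rad off in yaw, at comparator (-25, -8.8). I lower it with about 7 mm of clearance to the fence.

```bash
python3 -m creep '{"translation":[[1,1.5,-20],[1,1.5,-45],[1,1.5,-70],[1,1.5,-85],[1,1.5,-90]],"yaw":[0.01,0.01,0.01,0.01,0.01],"gripper":[255,255,255,255,255]}'
python3 -m creep '{"translation":[[0,0,-2],[0,0,-4],[0,0,-5],[0,0,-6],[0,0,-6]],"yaw":[0,0,0,0,0],"gripper":[255,255,255,255,255]}'
python3 - <<'E'
from h import *
s=cam('side');o,P,r=barlook(s)
print(len(P),'z',np.percentile(P[:,2],[10,50,90]).round(1),'rect',r,'comp',cf(r[0]),'tcp comp',cf(o['ee_pos'][:2]*1000),o['ee_pos'],o['eef_rot'],o['force'])
E
```

```text
time_s: 5.92
ee_pos: [0.5484, -0.2056, 0.0574]
eef_rot: [-3.138, 0.001, 1.016]
force: [-0.3, -0.4, -2.5]
grip_width: 0.0217
time_s: 6.33
ee_pos: [0.5489, -0.2057, 0.0524]
eef_rot: [-3.139, 0.0, 1.016]
force: [0.0, 0.5, 1.1]
grip_width: 0.0218
642 z [26.1 28.1 30.8] rect ((524.56103515625, -246.4498291015625), (122.97374725341797, 119.60954284667969), 59.19467544555664) comp [-25.19289266 -53.44657646] tcp comp [-26.05170035  -6.00925878] [ 0.5489094  -0.2057289   0.05233205] [-3.13933893e+00  3.15764489e-04  1.01615330e+00] [-0.60858976  1.20075926  1.94817046]
```

The bar touches the bed: vertical force went from -2.5 to +2 N. (The rectangle was polluted by the brass weight.) Now I slide gently towards the fence.

```bash
python3 -m creep '{"translation":[[0.5,0.8,0],[1,1.7,0],[1.6,2.5,0],[2.1,3.4,0],[2.1,3.4,0]],"yaw":[0,0,0,0,0],"gripper":[255,255,255,255,255]}'
python3 -m creep '{"translation":[[0.3,0.4,0],[0.5,0.8,0],[0.8,1.3,0],[1.1,1.7,0],[1.1,1.7,0]],"yaw":[0,0,0,0,0],"gripper":[255,255,255,255,255]}'
python3 - <<'E'
from h import *
o=ctrl.get_obs();print(cf(o['ee_pos'][:2]*1000),cf(o['force'][:2]+CO),o['force'],o['moment'],o['eef_rot'],o['ee_pos'])
E
```

```text
time_s: 6.8
ee_pos: [0.5511, -0.2023, 0.0524]
eef_rot: [-3.14, 0.0, 1.016]
force: [0.6, -1.2, -0.9]
grip_width: 0.0219
time_s: 7.22
ee_pos: [0.552, -0.201, 0.0528]
eef_rot: [-3.14, 0.001, 1.016]
force: [-6.4, -2.2, 5.1]
grip_width: 0.0215
[-25.8997689   -0.37262242] [-4.25200733 -5.23081703] [-6.37452436 -2.19236226  5.06064991] [-0.75663389  1.13356685 -0.07907529] [-3.13959624e+00  1.24444687e-03  1.01615866e+00] [ 0.55201813 -0.20102459  0.05284574]
```

Run:
```python
from h import *
c=cam('top');s=cam('side');o=ctrl.get_obs();print(o['force'],o['ee_pos'],o['moment'])
a=c['pixels'][120:270,370:520];b=s['pixels'][250:400,230:380]
cv2.imwrite('pics/a4.png',cv2.resize(np.hstack([a,b])[:,:,::-1],None,fx=2.6,fy=2.6,interpolation=cv2.INTER_CUBIC))
```

```text
[-5.78482088 -3.62525424  4.08597695] [ 0.55200545 -0.20106031  0.05281308] [-0.7231237   1.1470273  -0.02409792]
```

View pics/a4.png

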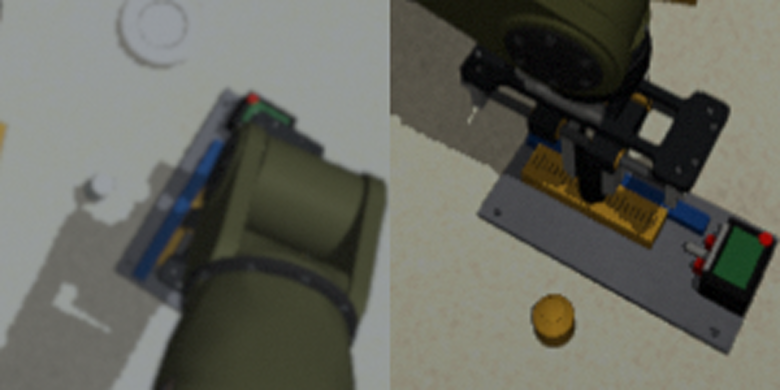

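The bar lies on the bed along the fence, well clear of the spindle at (690,247). I measure the bar's angle against the fence in the same view.

```bash
cat >> h.py <<'E'
def look(c,z=.028):
    H,S,V=hsv(c);u=proj(c,[[.574,-.214,.02]])[0];yy,xx=np.mgrid[:400,:640];near=np.hypot(xx-u[0],yy-u[1])<90
    p=np.argwhere((H>12)&(H<32)&(S>110)&(V>50)&near)[:,::-1];P=pts(c,p);q=cf(P[:,:2])
    k=(np.abs(P[:,2]-z*1000)<4)&(q[:,1]>-30)&(q[:,1]<25);p=p;Q=q[k]
    r=cv2.minAreaRect(Q.astype(np.float32));print('bar',k.sum(),np.round(r[0],1),np.round(r[1],1),round(r[2],2),'z',np.median(P[k,2]).round(1))
    for lo,hi in((-1,0),(0,1)): # near-side edge per x bin -> line
        pass
    xs=np.arange(Q[:,0].min()+4,Q[:,0].max()-4,4);e=[(x+2,Q[(Q[:,0]>=x)&(Q[:,0]<x+4)][:,1].min()) for x in xs if ((Q[:,0]>=x)&(Q[:,0]<x+4)).any()]
    print('near edge slope/offset@-26',np.polyfit(np.array(e)[:,0]+26,np.array(e)[:,1],1).round(4),'x range',Q[:,0].min().round(1),Q[:,0].max().round(1))
    p=np.argwhere((H>100)&(H<125)&(S>120)&(V>40)&near)[:,::-1];P=pts(c,p);q=cf(P[:,:2]);q=q[(np.abs(P[:,2]-22)<4)&(q[:,1]>8)]
    r=cv2.minAreaRect(q.astype(np.float32));print('fence',len(q),np.round(r[0],1),np.round(r[1],1),round(r[2],2),'yrange',np.percentile(q[:,1],[2,98]).round(1))
    o=ctrl.get_obs();print('tcp',cf(o['ee_pos'][:2]*1000).round(2),o['ee_pos'][2].round(4),'F',cf(o['force'][:2]+CO).round(1),o['force'][2].round(1),'M',cf(o['moment'][:2]+CO).round(2),o['moment'][2].round(2),'rot',o['eef_rot'].round(4),o['grip_width'].round(4))
E
python3 - <<'E'
from h import *
look(cam('side'))
E
```

```text
bar 582 [-26.4  -1.6] [119.7  30.7] 0.22 z 28.6
near edge slope/offset@-26 [ 3.00000e-03 -1.61364e+01] x range -86.3 33.5
fence 191 [-16.9  21.6] [ 14.3 164. ] 89.0 yrange [13.9 27.2]Traceback (most recent call last):
  File "<stdin>", line 2, in <module>
  File "h.py", line 46, in look
    o=ctrl.get_obs();print('tcp',cf(o['ee_pos'][:2]*1000).round(2),o['ee_pos'][2].round(4),'F',cf(o['force'][:2]+CO).round(1),o['force'][2].round(1),'M',cf(o['moment'][:2]+CO).round(2),o['moment'][2].round(2),'rot',o['eef_rot'].round(4),o['grip_width'].round(4))
                                                                                                                                                                                                                                             ^^^^^^^^^^^^^^^^^^^^^
AttributeError: 'float' object has no attribute 'round'
```

The bar angle is about 0.2° to the comparator, and Mz is near 0 with about 6 N on the fence, so it is flush. At x = -26 it is clear of the spindle. I slide 20 mm along the fence with a slight bias towards it.

```bash
sed -i "s/o\['grip_width'\].round(4)/o['grip_width']/" h.py
python3 -m creep '{"translation":[[3.8,-1.4,0],[7.2,-3.5,0],[10.6,-5.7,0],[14,-7.8,0],[17.4,-9.9,0]],"yaw":[0,0,0,0,0],"gripper":[255,255,255,255,255]}'
python3 - <<'E'
from h import *
look(cam('side'))
E
```

```text
time_s: 7.78
ee_pos: [0.569, -0.2113, 0.0529]
eef_rot: [-3.139, 0.002, 1.016]
force: [-6.6, -1.7, 3.2]
grip_width: 0.0217
bar 613 [-6.6 -1.9] [ 30.8 120.6] 89.71 z 28.5
near edge slope/offset@-26 [ 5.00000e-04 -1.61733e+01] x range -66.9 53.6
fence 178 [-17.5  20.6] [ 14.3 164. ] 89.77 yrange [14.3 26.7]
tcp [-5.43 -0.13] 0.053 F [-1.9 -4.9] 1.3 M [-1.08  0.28] 0.01 rot [-3.1392e+00  1.9000e-03  1.0159e+00] 0.02114025766074142
```

```bash
python3 -m creep '{"translation":[[1.5,-0.5,0],[3,-1.3,0],[4.5,-2.3,0],[6,-3.2,0],[7.2,-3.9,0]],"yaw":[0,0,0,0,0],"gripper":[255,255,255,255,255]}'
python3 - <<'E'
from h import *
look(cam('side'))
E
```

```text
time_s: 8.25
ee_pos: [0.5758, -0.2156, 0.053]
eef_rot: [-3.137, 0.003, 1.016]
force: [-10.9, 1.7, 6.2]
grip_width: 0.0218
bar 626 [ 1.4 -1.8] [120.   30.8] 0.67 z 28.5
near edge slope/offset@-26 [ 2.00000e-04 -1.61405e+01] x range -58.6 61.5
fence 188 [-17.4  21.4] [ 13.9 163.5] 89.98 yrange [14.7 26.9]
tcp [ 2.13 -0.12] 0.0529 F [-7.2 -4.8] 4.6 M [-1.08  1.37] -0.02 rot [-3.1369e+00  2.9000e-03  1.0159e+00] 0.021760773688465837
```

Fx has stepped up to about -7 N, so the spindle is engaged. I continue slowly.

```bash
python3 -m creep '{"translation":[[1.1,-0.5,0],[2.1,-1.1,0],[3,-1.6,0],[4,-2.2,0],[5,-2.8,0]],"yaw":[0,0,0,0,0],"gripper":[255,255,255,255,255]}'
python3 - <<'E'
from h import *
look(cam('side'))
E
```

```text
time_s: 8.72
ee_pos: [0.5799, -0.2182, 0.053]
eef_rot: [-3.134, 0.004, 1.016]
force: [-11.2, 0.6, 6.3]
grip_width: 0.0218
bar 624 [ 5.9 -1.9] [ 30.5 119.9] 90.0 z 28.5
near edge slope/offset@-26 [-3.00000e-04 -1.60798e+01] x range -54.0 65.9
fence 201 [-17.3  21.1] [163.2  13.5] 0.22 yrange [15.1 27.2]
tcp [ 7.05 -0.26] 0.053 F [-8.6 -4.9] 5.7 M [-1.    1.67] -0.01 rot [-3.1342  0.0036  1.0158] 0.021965739506411074
```

```bash
for i in 1; do :; done
python3 -m creep '{"translation":[[0.6,-0.3,0],[1,-0.5,0],[1.4,-0.75,0],[1.8,-1,0],[2.2,-1.2,0]],"yaw":[0,0,0,0,0],"gripper":[255,255,255,255,255]}'
python3 - <<'E'
from h import *
look(cam('side'))
E
python3 -m creep '{"translation":[[0.4,-0.2,0],[0.7,-0.3,0],[1,-0.5,0],[1.2,-0.6,0],[1.4,-0.7,0]],"yaw":[0,0,0,0,0],"gripper":[255,255,255,255,255]}'
python3 - <<'E'
from h import *
look(cam('side'))
E
```

```text
time_s: 9.18
ee_pos: [0.5812, -0.2193, 0.0529]
eef_rot: [-3.131, 0.004, 1.016]
force: [-9.2, 1.8, 6.6]
grip_width: 0.0213
bar 621 [ 7.8 -1.9] [120.1  30.3] 0.19 z 28.6
near edge slope/offset@-26 [-3.70000e-03 -1.58986e+01] x range -52.3 67.8
fence 205 [-17.2  20.8] [164.4  13.3] 0.44 yrange [14.7 27.2]
tcp [ 8.59 -0.41] 0.053 F [-9.7 -4.4] 5.3 M [-0.79  1.68] -0.06 rot [-3.1314  0.0044  1.0158] 0.021815243386097884
time_s: 9.65
ee_pos: [0.5818, -0.2197, 0.053]
eef_rot: [-3.129, 0.005, 1.016]
force: [-9.7, 2.0, 6.4]
grip_width: 0.0219
bar 625 [ 8.6 -1.6] [119.8  30.2] 0.26 z 28.6
near edge slope/offset@-26 [ 1.00000e-04 -1.59941e+01] x range -51.3 68.4
fence 200 [-17.1  20.5] [163.2  14.6] 0.13 yrange [14.7 27.4]
tcp [ 9.28 -0.51] 0.053 F [-8.8 -2.8] 6.0 M [-0.73  1.63] -0.0 rot [-3.129   0.0049  1.0157] 0.021834951868712458
```

```bash
python3 -m creep '{"translation":[[0.8,-0.3,0],[1.3,-0.5,0],[1.8,-0.8,0],[2.3,-1,0],[2.8,-1.2,0]],"yaw":[0,0,0,0,0],"gripper":[255,255,255,255,255]}'
python3 - <<'E'
from h import *
look(cam('side'))
E
```

```text
time_s: 10.12
ee_pos: [0.5832, -0.2204, 0.0531]
eef_rot: [-3.125, 0.006, 1.016]
force: [-17.8, 4.2, 11.2]
grip_width: 0.0216
bar 622 [10.2 -2.1] [119.9  31. ] 0.27 z 28.7
near edge slope/offset@-26 [ 2.40000e-03 -1.61563e+01] x range -49.8 70.1
fence 208 [-17.4  21.8] [164.8  13.8] 0.5 yrange [15.  27.2]
tcp [10.81 -0.35] 0.0531 F [-14.6  -5.2] 9.8 M [-0.99  2.65] 0.04 rot [-3.1248  0.0058  1.0159] 0.02149366887329696
```

Force jumped to about -15 N with the bar end at x = 70, so it is on the stops. I firm it up modestly, hold, and verify it is steady.

```bash
python3 -m creep '{"translation":[[1.5,-0.6,0],[1.8,-0.7,0],[2,-0.8,0],[2.2,-0.8,0],[2.2,-0.8,0]],"yaw":[0,0,0,0,0],"gripper":[255,255,255,255,255]}'
python3 - <<'E'
from h import *
look(cam('side'))
c=cam('side');c2=cam('top');look(cam('side'))
a=c2['pixels'][120:270,370:520];b=c['pixels'][250:400,230:380]
cv2.imwrite('pics/a5.png',cv2.resize(np.hstack([a,b])[:,:,::-1],None,fx=2.6,fy=2.6,interpolation=cv2.INTER_CUBIC))
E
```

```text
time_s: 10.58
ee_pos: [0.5834, -0.2205, 0.0533]
eef_rot: [-3.119, 0.007, 1.016]
force: [-18.9, 5.6, 13.1]
grip_width: 0.0217
bar 625 [10.  -1.4] [ 30.3 120.1] 89.85 z 28.7
near edge slope/offset@-26 [-1.00000e-04 -1.61228e+01] x range -50.0 70.1
fence 208 [-17.4  20.8] [164.8  14. ] 0.15 yrange [14.4 27.1]
tcp [11.01 -0.29] 0.0533 F [-20.2  -5.5] 13.6 M [-1.15  3.72] -0.04 rot [-3.1191  0.007   1.0159] 0.021594812514780376
bar 628 [10.3 -1.5] [ 30.7 119.9] 89.99 z 28.7
near edge slope/offset@-26 [ 8.00000e-04 -1.60651e+01] x range -49.7 70.2
fence 207 [-17.5  20.5] [163.8  14.5] 0.1 yrange [14.9 27.4]
tcp [10.98 -0.3 ] 0.0533 F [-20.   -5.2] 13.3 M [-1.2   3.66] 0.01 rot [-3.1191  0.007   1.0159] 0.02143677551780837
```

View pics/a5.png

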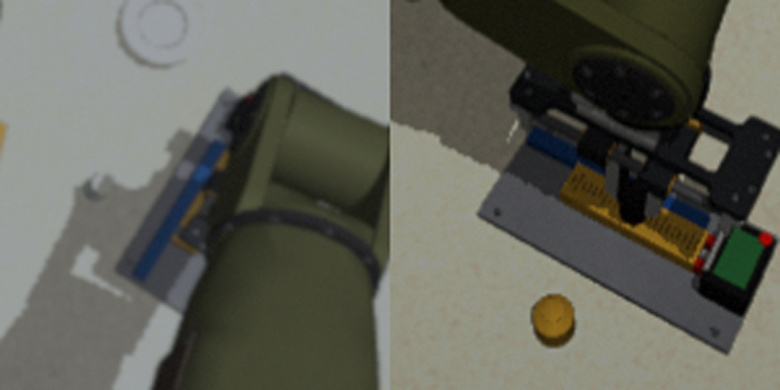

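The bar's end at (700,255) meets both red lugs and its side lies on the fence; the weight and vial are unmoved. One check remains: whether the bar is flat on the bed, since the tool has tilted slightly.

Run:
```python
from h import *
c=cam('side');H,S,V=hsv(c)
yy,xx=np.mgrid[:400,:640];u=proj(c,[[.574,-.214,.02]])[0]
def fit(m,z,y0,y1,lab):
    P=pts(c,np.argwhere(m&(np.hypot(xx-u[0],yy-u[1])<90))[:,::-1]);q=cf(P[:,:2]);k=(abs(P[:,2]-z)<5)&(q[:,1]>y0)&(q[:,1]<y1)&(q[:,0]<75)
    print(lab,k.sum(),np.polyfit(q[k,0],P[k,2],1).round(4))
fit((H>12)&(H<32)&(S>110)&(V>50),28,-14,14,'bar top z=a*x+b')
fit((H>95)&(H<135)&(S>15)&(S<110)&(V>40),10,-50,-20,'bed')
fit((H>100)&(H<125)&(S>120)&(V>40),22,12,32,'fence')
```

```text
bar top z=a*x+b 540 [-1.60000e-02  2.91053e+01]
bed 232 [-3.6000e-03  9.6658e+00]
fence 207 [-6.0000e-04  2.2321e+01]
```

The bar's rear end is about 1.5 mm high (slope -0.014), because the pushing load tilts the tool a little with each call. That is worth mending. I back off clear of the spindle along the fence, press down gently to level the tool, then push home in one call.

```bash
python3 -m creep '{"translation":[[-3,2,0],[-6.5,4.2,-0.3],[-10.5,6.7,-0.6],[-14.4,9.1,-1],[-16,10.3,-2]],"yaw":[0,0,0,0,0],"gripper":[255,255,255,255,255]}'
python3 -m creep '{"translation":[[0,0,-1.5],[0,0,-3],[0,0,-3],[0,0,-3],[0,0,-3]],"yaw":[0,0,0,0,0],"gripper":[255,255,255,255,255]}'
python3 - <<'E'
from h import *
look(cam('side'))
E
```

```text
time_s: 11.25
ee_pos: [0.5685, -0.2112, 0.0528]
eef_rot: [-3.125, 0.007, 1.016]
force: [4.4, -11.2, 12.8]
grip_width: 0.0219
time_s: 11.67
ee_pos: [0.5686, -0.212, 0.0524]
eef_rot: [-3.127, 0.008, 1.016]
force: [-14.2, -2.7, 25.6]
grip_width: 0.0214
bar 603 [-6.4 -1.9] [ 30.  119.7] 89.93 z 28.0
near edge slope/offset@-26 [ 2.20000e-03 -1.60794e+01] x range -66.2 53.4
fence 186 [-17.   21.1] [ 14.1 164.2] 89.85 yrange [14.4 27.1]
tcp [-6.03 -0.96] 0.0524 F [-10.4  -9.6] 26.8 M [-1.92  1.88] -0.0 rot [-3.127   0.0079  1.0158] 0.021521032672446743
```

```bash
python3 -m creep '{"translation":[[-1.3,0.5,-2],[-2.5,1.2,-3],[-3.7,2,-3],[-5,2.7,-3],[-6,3.4,-3]],"yaw":[0,0,0,0,0],"gripper":[255,255,255,255,255]}'
python3 -m creep '{"translation":[[-1.3,0.7,-2],[-2.5,1.5,-3],[-3.7,2.2,-3],[-5,3,-3],[-6,3.6,-3]],"yaw":[0,0,0,0,0],"gripper":[255,255,255,255,255]}'
python3 - <<'E'
from h import *
look(cam('side'))
E
```

```text
time_s: 12.13
ee_pos: [0.565, -0.2105, 0.0524]
eef_rot: [-3.136, 0.008, 1.015]
force: [4.9, -11.0, 14.6]
grip_width: 0.0218
time_s: 12.55
ee_pos: [0.5615, -0.2085, 0.0523]
eef_rot: [3.138, 0.007, 1.015]
force: [6.2, -9.0, 14.5]
grip_width: 0.0217
bar 586 [-14.1  -1.8] [119.3  30.2] 0.47 z 27.9
near edge slope/offset@-26 [-2.00000e-03 -1.60456e+01] x range -73.7 45.6
fence 172 [-16.7  20.8] [ 15.2 163.6] 89.96 yrange [13.6 26.8]
tcp [-14.02  -1.77] 0.0523 F [ 7.8 -5.4] 16.0 M [-1.05 -1.5 ] -0.0 rot [3.1382 0.0071 1.0152] 0.02190548758457196
```

The tool is level again. First I advance to just before the spindle.

```bash
python3 -m creep '{"translation":[[2.6,-1.3,0],[5.2,-3,0],[7.2,-4.2,0],[8.4,-4.9,0],[9.2,-5.3,0]],"yaw":[0,0,0,0,0],"gripper":[255,255,255,255,255]}'
python3 - <<'E'
from h import *
look(cam('side'))
E
```

```text
time_s: 13.02
ee_pos: [0.5701, -0.2137, 0.0524]
eef_rot: [3.14, 0.007, 1.015]
force: [-8.7, -0.4, 11.0]
grip_width: 0.0214
bar 603 [-4.4 -2. ] [120.   30.9] 0.05 z 28.0
near edge slope/offset@-26 [-4.70000e-03 -1.61349e+01] x range -64.4 55.6
fence 170 [-17.1  21.6] [ 15.  164.3] 89.53 yrange [14.3 27.7]
tcp [-3.79 -1.56] 0.0524 F [-4.5 -4.1] 9.9 M [-0.92  1.08] -0.05 rot [3.1399 0.0074 1.0152] 0.02174163741457237
```

```bash
python3 -m creep '{"translation":[[3.6,-1.8,0],[7,-3.9,0],[10,-5.7,0],[12.1,-7.1,0],[13.8,-8.1,0]],"yaw":[0,0,0,0,0],"gripper":[255,255,255,255,255]}'
cat > fl.py <<'E'
from h import *
c=cam('side');look(c);H,S,V=hsv(c)
yy,xx=np.mgrid[:400,:640];u=proj(c,[[.574,-.214,.02]])[0]
m=(H>12)&(H<32)&(S>110)&(V>50)
P=pts(c,np.argwhere(m&(np.hypot(xx-u[0],yy-u[1])<90))[:,::-1]);q=cf(P[:,:2]);k=(abs(P[:,2]-28)<5)&(abs(q[:,1])<14)&(q[:,0]<75)
print('top',np.polyfit(q[k,0],P[k,2],1).round(4))
E
python3 fl.py
```

```text
time_s: 13.48
ee_pos: [0.5825, -0.2213, 0.0524]
eef_rot: [-3.138, 0.008, 1.015]
force: [-27.6, 10.1, 22.3]
grip_width: 0.0221
bar 615 [10.3 -1.6] [119.3  30.8] 0.13 z 28.0
near edge slope/offset@-26 [-1.90000e-03 -1.60075e+01] x range -49.3 70.0
fence 197 [-17.1  20.7] [164.   13.8] 0.32 yrange [14.8 27.4]
tcp [10.69 -1.4 ] 0.0524 F [-14.9  -5.3] 15.0 M [-1.16  3.02] -0.02 rot [-3.138   0.0083  1.0153] 0.021987899481695855
top [-4.00000e-03  2.80837e+01]
```

The bar is now level (slope equal to the bed's), at x = 10, flush, with about 15 N of push. One last steadiness check, then I hand in.

```bash
python3 fl.py
python3 - <<'E'
from h import *
c=cam('side');save(c,'a6.png',(230,230,400,400),3.5);look(c)
E
```

```text
bar 609 [10.3 -1.6] [119.6  30.1] 0.05 z 28.0
near edge slope/offset@-26 [-1.00000e-03 -1.60787e+01] x range -49.5 70.1
fence 207 [-17.4  20.8] [164.6  14.1] 0.73 yrange [14.9 27.3]
tcp [10.68 -1.4 ] 0.0524 F [-14.8  -5.1] 15.1 M [-1.06  2.87] -0.06 rot [-3.1384  0.0083  1.0153] 0.021699726517854703
top [-4.10000e-03  2.80912e+01]
bar 619 [10.  -1.6] [120.2  30.7] 0.16 z 27.9
near edge slope/offset@-26 [-1.50000e-03 -1.61726e+01] x range -50.0 70.1
fence 200 [-17.2  21.2] [164.3  13.9] 0.72 yrange [14.8 27.6]
tcp [10.69 -1.4 ] 0.0524 F [-14.2  -5.3] 13.8 M [-1.09  2.82] -0.0 rot [-3.1387  0.0083  1.0153] 0.021862539583818105
```

View pics/a6.png

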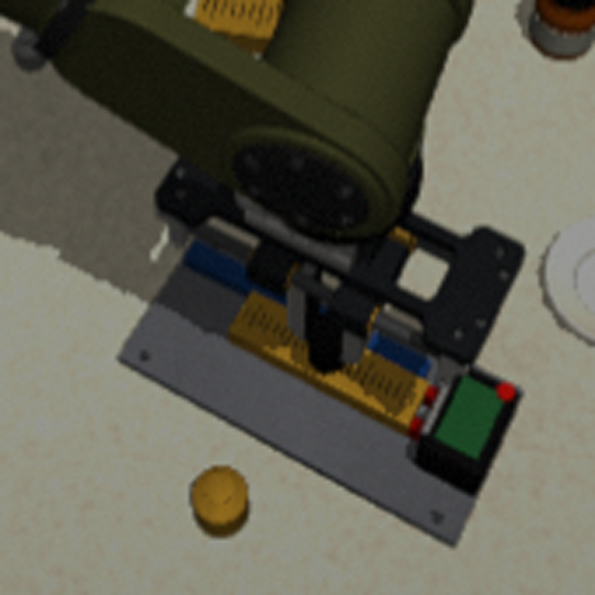

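The picture shows the bar end against both red lugs at (430,395) and (417,425), its side along the fence, and the readings are steady.

```bash
python3 -c "
from station import ctrl
print(ctrl.hand_in())"
```

```text
the job is handed in; nothing more can be done
None
```

The smallest brass bar is on the comparator bed, flush to the blue fence and pressed against both red stops. I handed in at about 14 s with the gripper still holding it against the spring. No verdict was reported.

- **Final position:** the last readings put the bar end at comparator x = 70.1 mm, which is the stop plane. Its origin is at about x = 10 mm, and its angle to the fence direction is about 0.1°. The top's slope equals the bed's, so it lies level.
- **Push:** the hold was steady at about 14–15 N along the lane and 5 N on the fence.
- **Retry:** on the first press the rear of the bar was about 1.5 mm high, because the tool had tilted under the load. I backed off clear of the spindle along the fence, levelled the tool and pushed home again. One reading at the end of that push showed about 29 N of horizontal force before it settled.
- **Small disagreement:** the camera puts the bar about 1.1–1.6 mm short of y = 0. The near-zero turning moment and the fence force point to flush contact, and this is within the 2 mm calibration error.
- **Other objects:** the brass weight and the vial had not moved in the pictures where I could see them. I did not measure the other things again; the arm passed above and clear of them.

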